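# Set the strip guide clearance on its gauge blade

### The job

Two strip-guide setting blocks stand on the bench; one has a steel gauge blade standing in its gap. On that block, turn the wing-headed adjusting screw clockwise until the sprung brass foot just drags on the blade, pressing lightly with its spring less than half compressed, then let go. Leave the blade standing in its gap and leave the other block's screw as it is.

Things in the scene. Friction and masses are not known exactly. Their poses are not given: they have to be found in the camera images.
- gauge: plain steel gauge leaf 4 mm thick, 120 long, 36 high, standing on edge in the gap of the block to set, upright in a steel channel rail with 1 mm play. Origin: middle of its lower edge, 18 mm above the table. x along it (to its holed tab), y through its thickness (away from foot and screw), z up. The fixed rail's distance from the foot varies. The other block has a rail but no blade.
- screw_grip (a point): the screw to turn, on the blade's block: point on its vertical axis, 84 mm above the table, to grip at. Dark steel head: an upright flat wing 44 mm long, 14 thick, its sides clear from 64 to 96 mm above the table, over a 42 mm disc (top at 64 mm). x lies along the wing and turns with it, y across it, z up. Its height is fixed. All else on the block is below 56 mm; the blade is 90 to 100 mm off.
- screw (a joint): angle of that screw, rad: 0 to 1.6, growing clockwise seen from above; stays where it is left (0.1 N m friction). 1 rad drives the carriage with the foot 14 mm towards the blade. Starts at 0 to 0.15, the foot then 2 to 14 mm clear of the blade, so it begins to press after a turn of about 0.2 to 1.0 rad and is well set some 0.3 rad further. One grasp is enough.
- foot (a joint): how far the sprung brass foot (34 x 22 mm face, on the carriage between screw and blade) is pushed back against its spring, m: 0 while clear of the blade, 0.018 fully compressed. Once pressing it grows 14 mm per rad of the screw. From 0.5 to 9 mm the blade just drags (about 2 to 4 N), best about 4.5 mm; more clamps it. Turning the screw back eases it.
- spare_screw (a joint): angle of the like screw on the other block, the one without a blade, rad: 0 to 0.15 at the start; leave it alone (not beyond 0.4).
Not all that is in view belongs to the job. Leave any orange or turquoise look-alike of the part that bears screw_grip alone.

How it is judged:
At the end, for the whole second after the job is handed in: The sprung foot presses on the blade lightly: pushed back between 0.5 and 9 mm (half its stroke); the blade still stands in its gap, upright within 11 degrees and within 10 mm of where it was; the other block's screw reads under 0.4 rad (value of joint foot between 0.0005 and 0.009 m and distance of gauge from where it was at the start of the episode below 0.01 m and angle between gauge's own z axis and vertical below 0.2 rad and value of joint spare_screw below 0.4 rad); the robot touches nothing.
It fails at once if the other block's screw is turned (beyond 0.4 rad) (value of joint spare_screw above 0.4 rad).
It also fails if it takes over 38 s, if anything falls off the work surface, if the arm or the gripper's body presses on something with over 40 N, if the wrist force passes 120 N, or if a joint passes its speed limit or range.

### The arm

A 7-joint arm with a two-finger parallel gripper is mounted at the origin on the work surface. World frame = base frame: x ahead of the robot, y to its left, z up, the work surface at z = 0. Lengths are in m, angles in rad, forces in N, time in s.
With the tool pointing down it reaches from about 0.425 to 0.95 m from the base axis. Payload 16.7 kg.
Tool frame: the origin (TCP) lies midway between the tips of the shut fingers; the grasp point (between the pads) lies 19 mm behind it (arm.pinch_z is the x of the grasp point in the tool frame, in m); x points along the fingers, y is the direction in which the jaws open and shut, and the axes are right-handed (so a half turn about x gives the same grasp; the last joint's range is limited). The gripper opens to 94 mm and grips with 3 to 60 N. Pads are 16 mm wide; open, the fingers measure 119 mm over their backs; the gripper's body (75 mm by 177 mm) begins 78 mm behind the grasp point.
Start: joints at [-1.288, 0.426, 0.074, 1.606, -0.034, 1.111, -0.067], TCP at [0.283, 0.613, 0.205] pointing down, gripper open.
Joint ranges: [-2.85, 2.85], [-0.5, 2.14], [-1.23, 1.37], [0.21, 2.46], [-1.02, 4.16], [0.16, 2.05], [-2.73, 2.73]. Speed limits (rad/s): [1.89, 1.89, 2.39, 2.39, 3.01, 3.01, 3.01].

### API

Orientations are given as a rotation vector (axis times angle).
In Python, from rig import arm gives the robot as it stands.
- The arm moves only by the tool step_arm, never from a script. Its argument "commands" is a list of rows, each an object with "travel": the shift along the tool's x, y, z in cm, a list of three; "twist": the turn about the tool's x in rad. A call has 1 to 5 rows; each row shifts and turns the pose as measured when the row begins, along the tool's axes as they then stand; what a row does not reach is not made up. A row lasts 1/12 s, in which the tool goes at most 41.7 mm and 7.16 degrees, less where a joint would pass 70% of its speed; a pose out of reach is approached as far as the arm can. A call is refused whole if a number of a shift passes 4.17 or a number of a turn 0.125, either way. A call with a gripper value outside its range is refused whole. "fingers" is the opening, from -1 (shut) to 1 (fully open), so that 0 is half open, set as the call begins (left out, the last holds). The fingers move at their own pace and stop on an object; the grip force is fixed at half the most. Time passes only in rows, so rows that do not move let the fingers close. It gives the time, the measured TCP pose, the force and the opening at its end, in the units of the state.
- arm.state(): the state, without advancing time (a new reading comes with each control period).
- arm.snapshot(name): name is "scene" or "side" or "wrist"; returns the picture (384x512x3 uint8, blue, green, red); there is no depth.
- arm.camera_info(name): a dict with "intrinsics" (3x3 intrinsics, pixels), "R" (3x3) and "t" (3): a world point X has camera coordinates R X + t; the wrist camera has in their place "tool_from_camera" (4x4, takes a point from camera to tool coordinates, whose origin is the TCP and whose axes are the tool frame's). Camera axes: x right, y down, z forward; pixel columns grow to the right and rows downward; lengths in m; the calibration is good to about 2 mm. A picture is of the moment at which its call begins: read the wrist's pose just before it. camera_info takes no time and is no camera call.
- arm.hand_in(): hands the job in, once; it reports no verdict.
The state is a dict: "clock": time; "joint_positions": joint angles; "joint_velocities": joint speeds; "joint_torque": joint torques, N m; "tool_pos": TCP position; "ee_rot": TCP orientation; "contact_force": force on the tool from outside, world axes, zero at the start; "torque": the same for the moment, N m; "grip_width": finger opening in m.
Only numpy, scipy, OpenCV 4.12 (cv2) and the standard library are available. Lean on these libraries where they do the work, as an engineer would, in place of code of your own. Each camera call takes 0.05 s, during which the arm holds its last target.

## Working session

There is one attempt and no reset: what is moved stays moved. The work goes in short steps, Python scripts to look and compute and a tool call to move; the robot and the scene stay as the last step left them, time stands still between calls to the robot, and variables do not carry over. Pictures are saved under pics/ and viewed, and the job is handed in when it is done.

Besides the shell and the picture viewer there is one more tool, called after "Emit:" as a command line: name --argument value ..., lists and objects as JSON in quotes. step_arm: Moves the arm, as the interface text tells. Its arguments: {"type":"object","properties":{"commands":{"type":"array"},"fingers":{"type":"number"}},"required":["commands"]}

```bash
mkdir -p pics; ls; python3 - <<'E'
from rig import arm
import cv2
print(arm.state(), arm.pinch_z)
for n in ("scene","side"):
    cv2.imwrite(f"pics/{n}0.png",arm.snapshot(n)); c=arm.camera_info(n); print(n,c)
print(arm.camera_info("wrist"))
E
```

```text
pics
{'clock': 0.0, 'joint_positions': array([-1.2875158 ,  0.42673505,  0.07380946,  1.60659771, -0.03406507,
        1.11078509, -0.0670736 ]), 'joint_velocities': array([ 3.53359525e-03, -3.15367241e-04, -2.88663619e-05, -2.36505446e-03,
       -1.05389133e-03, -1.04656090e-03, -4.39196048e-05]), 'joint_torque': array([-9.72113048e-04, -9.35823941e+01,  3.66602629e+00, -4.54206598e+01,
       -4.89529688e-02,  1.99996121e-02,  1.54179065e-04]), 'tool_pos': array([0.28292597, 0.61236944, 0.20477645]), 'ee_rot': array([ 0.33840105,  1.54418727, -0.34038752]), 'contact_force': array([-0.54463077, -1.02867141,  0.19323813]), 'torque': array([0.00739664, 0.0158685 , 0.02161864]), 'grip_width': 0.09380797652973534} -0.0188
scene {'intrinsics': array([[362.35674262,   0.        , 253.53073396],
       [  0.        , 362.35674262, 193.374938  ],
       [  0.        ,   0.        ,   1.        ]]), 'R': array([[-0.16684322,  0.98598055, -0.00238683],
       [ 0.74292228,  0.12412168, -0.65776919],
       [-0.64825137, -0.11151756, -0.75321577]]), 't': array([ 0.07381969, -0.28792077,  1.01
[... 220 characters left out ...]
38, -0.01199743],
       [-0.08418457, -0.64958203, -0.7556164 ],
       [ 0.0789336 ,  0.75157805, -0.65490451]]), 't': array([-0.46501358,  0.12133392,  0.76027626])}
{'intrinsics': array([[273.57133846,   0.        , 249.14814896],
       [  0.        , 273.57133846, 193.0788943 ],
       [  0.        ,   0.        ,   1.        ]]), 'tool_from_camera': array([[ 1.21785827e-04, -2.35285472e-01,  9.71926300e-01,
        -1.79293775e-01],
       [ 9.99999960e-01, -2.18257420e-04, -1.78139662e-04,
         1.25142733e-03],
       [ 2.54043801e-04,  9.71926283e-01,  2.35285436e-01,
        -6.79645574e-02],
       [ 0.00000000e+00,  0.00000000e+00,  0.00000000e+00,
         1.00000000e+00]])}
```

View pics/scene0.png

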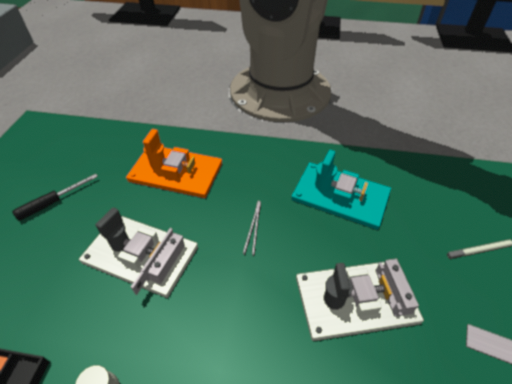

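View pics/side0.png

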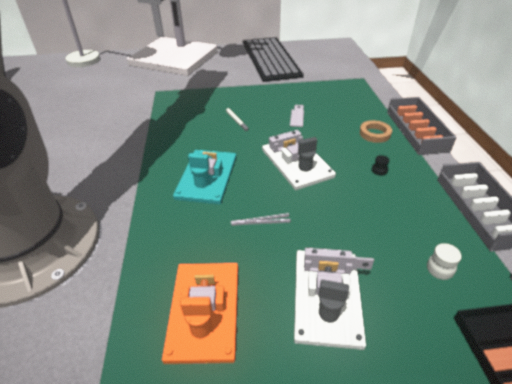

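```bash
python3 - <<'E'
import cv2
a=cv2.imread("pics/scene0.png")[195:310,70:210]; b=cv2.imread("pics/side0.png")[235:355,280:390]
cv2.imwrite("pics/c1.png",cv2.resize(a,None,fx=5,fy=5,interpolation=cv2.INTER_CUBIC))
cv2.imwrite("pics/c2.png",cv2.resize(b,None,fx=5,fy=5,interpolation=cv2.INTER_CUBIC))
E
```

```text
(no output)
```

View pics/c1.png

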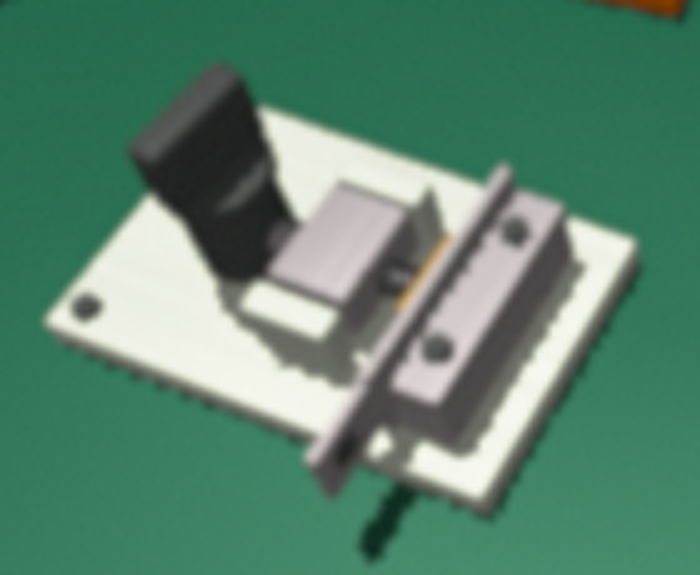

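View pics/c2.png

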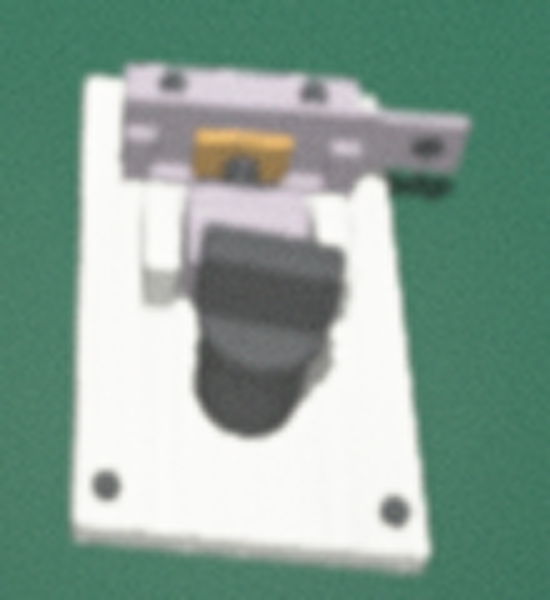

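```bash
cat > h.py <<'E'
import numpy as np
from rig import arm
from scipy.spatial.transform import Rotation as Rn
def cast(n,px,z,T=None):
    c=arm.camera_info(n);K=c["intrinsics"]
    d=np.linalg.inv(K)@[px[0],px[1],1.]
    if n=="wrist":
        s=T; M=c["tool_from_camera"]; R=Rn.from_rotvec(s["ee_rot"]).as_matrix()
        o=R@M[:3,3]+s["tool_pos"]; d=R@M[:3,:3]@d
    else:
        o=-c["R"].T@c["t"]; d=c["R"].T@d
    return o+d*(z-o[2])/d[2]
E
python3 - <<'E'
from h import *
f=lambda p,o:(p[0]/5+o[0],p[1]/5+o[1])
def show(n,o,L,z):
    for p in L: print(n,p,cast(n,f(p,o),z).round(4))
show("scene",(70,195),[(130,150),(215,65),(240,75),(152,167)],.096)
show("side",(280,235),[(207,225),(345,250),(345,277),(200,252)],.096)
# blade top z=.054
show("scene",(70,195),[(505,165),(312,462)],.054)
show("side",(280,235),[(128,105),(470,118)],.054)
# plate corners approx z=.01
show("scene",(70,195),[(45,322),(487,508),(638,240)],.012)
show("side",(280,235),[(75,530),(430,555),(88,78)],.012)
s=arm.state(); R=Rn.from_rotvec(s["ee_rot"]).as_matrix(); print(R.round(3))
E
```

```text
scene (130, 150) [ 0.5817 -0.2371  0.096 ]
scene (215, 65) [ 0.5435 -0.2246  0.096 ]
scene (240, 75) [ 0.5462 -0.2145  0.096 ]
scene (152, 167) [ 0.5869 -0.2271  0.096 ]
side (207, 225) [ 0.5444 -0.2172  0.096 ]
side (345, 250) [ 0.5835 -0.2311  0.096 ]
side (345, 277) [ 0.5807 -0.2402  0.096 ]
side (200, 252) [ 0.54   -0.2264  0.096 ]
scene (505, 165) [ 0.5394 -0.1311  0.054 ]
scene (312, 462) [ 0.6584 -0.1547  0.054 ]
side (128, 105) [ 0.5405 -0.1365  0.054 ]
side (470, 118) [ 0.6576 -0.1569  0.054 ]
scene (45, 322) [ 0.6047 -0.288   0.012 ]
scene (487, 508) [ 0.6462 -0.1099  0.012 ]
scene (638, 240) [ 0.5361 -0.0887  0.012 ]
side (75, 530) [ 0.4986 -0.2664  0.012 ]
side (430, 555) [ 0.6061 -0.2875  0.012 ]
side (88, 78) [ 0.5382 -0.0893  0.012 ]
[[-0.     0.419  0.908]
 [-0.001  0.908 -0.419]
 [-1.    -0.001  0.   ]]
```

Emit:
step_arm --commands '[{"travel": [0, -2.8, 2.6], "twist": 0}, {"travel": [0, -2.8, 2.6], "twist": 0}, {"travel": [0, -2.8, 2.6], "twist": 0}, {"travel": [0, -2.8, 2.6], "twist": 0}, {"travel": [0, -2.8, 2.6], "twist": 0}]'

```text
clock: 0.52
tool_pos: [0.3384, 0.4307, 0.2009]
ee_rot: [0.327, 1.549, -0.334]
contact_force: [0.4, 1.3, 0.6]
grip_width: 0.0938
```

Emit:
step_arm --commands '[{"travel": [0, -2.8, 2.6], "twist": 0}, {"travel": [0, -2.8, 2.6], "twist": 0}, {"travel": [0, -2.8, 2.6], "twist": 0}, {"travel": [0, -2.8, 2.6], "twist": 0}, {"travel": [0, -2.8, 2.6], "twist": 0}]'

```text
clock: 0.93
tool_pos: [0.4, 0.2398, 0.2003]
ee_rot: [0.326, 1.55, -0.334]
contact_force: [2.0, 0.4, 0.8]
grip_width: 0.0941
```

Emit:
step_arm --commands '[{"travel": [0, -2.8, 2.6], "twist": 0}, {"travel": [0, -2.8, 2.6], "twist": 0}, {"travel": [0, -2.8, 2.6], "twist": 0}, {"travel": [0, -2.8, 2.6], "twist": 0}, {"travel": [0, -2.8, 2.6], "twist": 0}]'

```text
clock: 1.35
tool_pos: [0.4617, 0.049, 0.2007]
ee_rot: [0.327, 1.55, -0.332]
contact_force: [1.8, 0.5, -0.1]
grip_width: 0.0941
```

```bash
cat > st.py <<'E'
from h import *
s=arm.state(); R=Rn.from_rotvec(s["ee_rot"]).as_matrix()
print(s["clock"],s["joint_positions"].round(2),s["tool_pos"].round(4),R.round(3).tolist())
import sys
t=np.array([float(v) for v in sys.argv[1:4]])
print("travel cm to target",(R.T@(t-s["tool_pos"])*100).round(2),"yaw y deg",np.degrees(np.arctan2(R[1,1],R[0,1])), "F",s["contact_force"].round(1),s["torque"].round(2),s["grip_width"])
E
python3 st.py .5634 -.2272 .205
```

```text
1.35 [-0.65  0.08  0.43  2.08 -0.04  0.99  0.95] [0.4617 0.049  0.2007] [[-0.005, 0.408, 0.913], [-0.002, 0.913, -0.408], [-1.0, -0.004, -0.004]]
travel cm to target [ -0.42 -21.08  20.55] yaw y deg 65.95108267236598 F [ 1.8  0.5 -0.1] [ 0.04 -0.07 -0.  ] 0.09414915912763767
```

Emit:
step_arm --commands '[{"travel": [-0.1, -2.8, 2.7], "twist": 0}, {"travel": [-0.1, -2.8, 2.7], "twist": 0}, {"travel": [-0.1, -2.8, 2.7], "twist": 0}, {"travel": [-0.1, -2.8, 2.7], "twist": 0}, {"travel": [0, -2.8, 2.7], "twist": 0}]'

```text
clock: 1.77
tool_pos: [0.5282, -0.1437, 0.2053]
ee_rot: [0.327, 1.55, -0.33]
contact_force: [0.9, -0.3, 0.1]
grip_width: 0.0938
```

Emit:
step_arm --commands '[{"travel": [0, -2.8, 2.7], "twist": 0}, {"travel": [0, -2.8, 2.7], "twist": 0}, {"travel": [0, -1.5, 1.5], "twist": -0.1}, {"travel": [0, 0, 0], "twist": 0}]'

```text
clock: 2.1
tool_pos: [0.5632, -0.2494, 0.2043]
ee_rot: [0.247, 1.561, -0.255]
contact_force: [-0.1, 0.4, -0.3]
grip_width: 0.0939
```

```bash
python3 st.py .5634 -.2272 .205; python3 - <<'E'
from rig import arm
import cv2
cv2.imwrite("pics/w1.png",arm.snapshot("wrist"))
E
```

```text
2.1 [-0.14  0.37  0.58  1.77 -0.22  1.07  1.77] [ 0.5632 -0.2494  0.2043] [[-0.005, 0.314, 0.95], [-0.004, 0.95, -0.314], [-1.0, -0.006, -0.004]]
travel cm to target [-0.08  2.12 -0.67] yaw y deg 71.71716237108342 F [-0.1  0.4 -0.3] [-0.   -0.01 -0.01] 0.09388438895170023
```

View pics/w1.png

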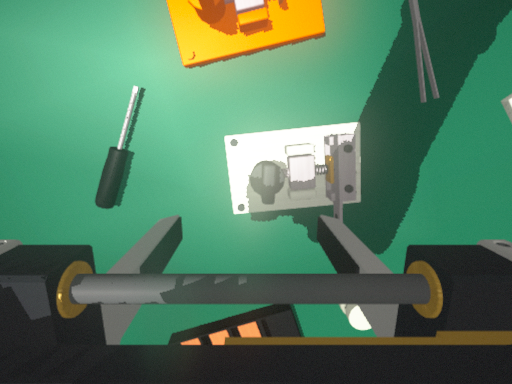

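```bash
python3 - <<'E'
import cv2
a=cv2.imread("pics/w1.png")[120:220,220:370]
cv2.imwrite("pics/c3.png",cv2.resize(a,None,fx=5.3,fy=5.3,interpolation=cv2.INTER_CUBIC))
E
```

```text
(no output)
```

View pics/c3.png

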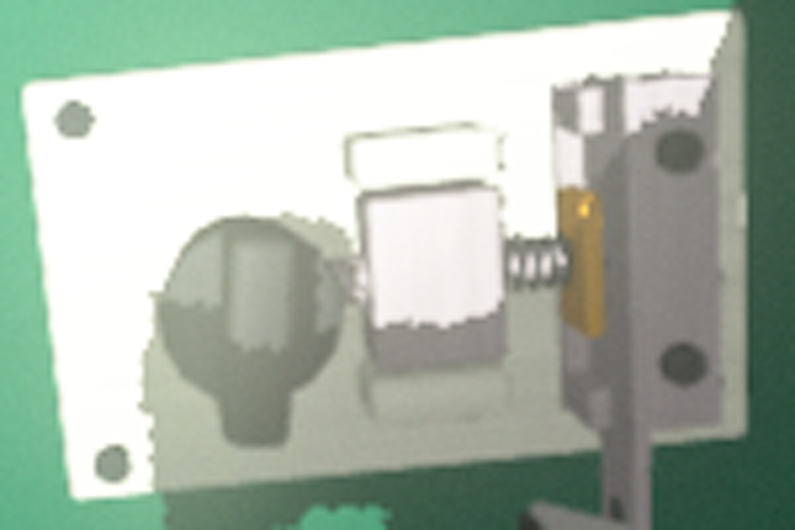

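```bash
cat > tri.py <<'E'
from h import *
def ray(n,px,s=None):
    a=cast(n,px,.1,s);b=cast(n,px,0.,s);return a,(b-a)/np.linalg.norm(b-a)
def tri(r1,r2):
    (a,u),(b,v)=r1,r2
    t=np.linalg.lstsq(np.c_[u,-v],b-a,rcond=None)[0]
    p,q=a+u*t[0],b+v*t[1];return (p+q)/2,np.linalg.norm(p-q)
E
python3 - <<'E'
from tri import *
s=arm.state()
W=lambda p:(p[0]/5.3+220,p[1]/5.3+120); S=lambda p:(p[0]/5+280,p[1]/5+235); C=lambda p:(p[0]/5+70,p[1]/5+195)
c=cast("wrist",W((259,335)),.096,s); print("wing c",c, "scr by disc",cast("wrist",W((250,307)),.064,s))
n=np.array([np.sin(np.radians(10.7)),np.cos(np.radians(10.7)),0])  # towards blade
for nm,a,b in [("front top L",(600,190),(205,129)),("front top R",(603,338),(292,135)),("front top L2",(603,190),(205,131)),("back top",(580,190),(196,143))]:
    p,e=tri(ray("wrist",W(a),s),ray("side",S(b)));print(nm,p.round(4),round(e,4),"n",p@n)
for z in (.030,.04,.054):
  print(z,"blade left edge at",[round(float(cast("wrist",W(p),z,s)@n),4) for p in ((628,150),(603,480),(628,480),(648,480))])
for p in ((505,165),(325,440),(312,462),(325,470)): print("scene",cast("scene",C(p),.054)@n)
for p in ((128,105),(365,108),(470,118)): print("side",cast("side",S(p),.054)@n)
E
```

```text
wing c [ 0.5604472  -0.22423438  0.096     ] scr by disc [ 0.56047905 -0.22417764  0.064     ]
front top L [ 0.5675 -0.137   0.0368] 0.0045 n -0.029280225727391498
front top R [ 0.5993 -0.1456  0.0394] 0.0005 n -0.03181468449574137
front top L2 [ 0.5683 -0.1355  0.0336] 0.0044 n -0.02766003779452794
back top [ 0.5651 -0.1405  0.0337] 0.0016 n -0.033172948528696115
0.03 blade left edge at [-0.0201, -0.0316, -0.0253, -0.0203]
0.04 blade left edge at [-0.0231, -0.0343, -0.0282, -0.0234]
0.054 blade left edge at [-0.0274, -0.0382, -0.0323, -0.0276]
scene -0.02862849352341508
scene -0.03010306754209756
scene -0.029797627012956605
scene -0.024516990757674627
side -0.03374516447111273
side -0.029911711393467908
side -0.03206713316438602
```

Emit:
step_arm --commands '[{"travel": [0, 2.2, -0.85], "twist": 0}, {"travel": [3, 0, 0], "twist": 0}, {"travel": [3, 0, 0], "twist": 0}, {"travel": [2, 0, 0], "twist": 0}, {"travel": [0, 0, 0], "twist": 0}]'

```text
clock: 2.57
tool_pos: [0.5607, -0.2194, 0.1217]
ee_rot: [0.259, 1.559, -0.262]
contact_force: [-1.2, 0.6, -1.4]
grip_width: 0.0942
```

```bash
python3 st.py .562 -.226 .068; python3 - <<'E'
from rig import arm
import cv2
a=arm.snapshot("wrist")
cv2.imwrite("pics/w2.png",cv2.resize(a,None,fx=1.5,fy=1.5))
E
```

```text
2.5667 [-0.15  0.44  0.54  1.87 -0.28  0.91  1.76] [ 0.5607 -0.2194  0.1217] [[-0.004, 0.326, 0.945], [-0.002, 0.945, -0.326], [-1.0, -0.003, -0.004]]
travel cm to target [ 5.37 -0.56  0.36] yaw y deg 70.99720436885372 F [-1.2  0.6 -1.4] [0.03 0.04 0.03] 0.09421501631221015
```

View pics/w2.png

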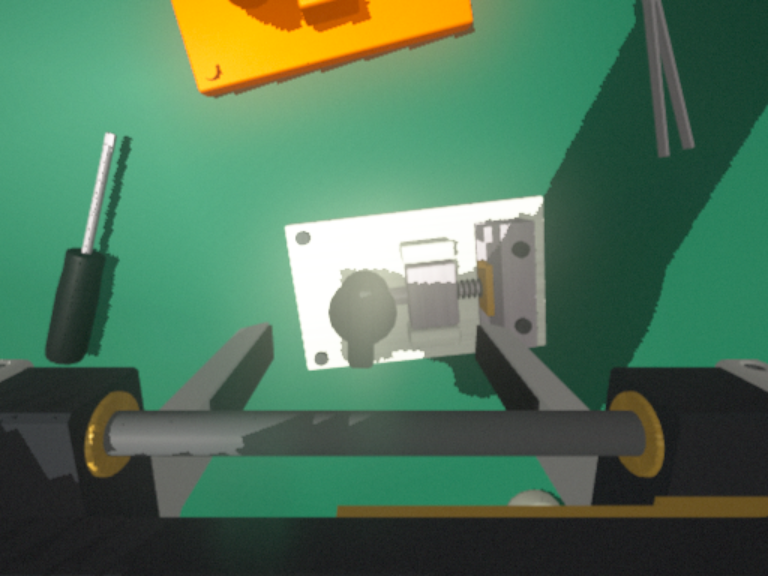

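```bash
python3 - <<'E'
from tri import *
s=arm.state();s["tool_pos"]
print(cast("wrist",(363/1.5,311/1.5),.064,s),cast("wrist",(361/1.5,366/1.5),.080,s))
a=cast("wrist",(361/1.5,366/1.5),.096,s);R=Rn.from_rotvec(s["ee_rot"]).as_matrix()
print(a, (R.T@(a-s["tool_pos"])*100).round(2))
E
```

```text
[ 0.56249076 -0.2258208   0.064     ] [ 0.5893848  -0.23603104  0.08      ]
[ 0.5828358  -0.23316408  0.096     ] [ 2.73 -0.57  2.48]
```

Emit:
step_arm --commands '[{"travel": [0, -0.55, 0.35], "twist": -0.015}, {"travel": [1.8, 0, 0], "twist": 0}, {"travel": [1.8, 0, 0], "twist": 0}, {"travel": [1.5, 0, 0], "twist": 0}, {"travel": [0, 0, 0], "twist": 0}]'

```text
clock: 3.03
tool_pos: [0.5673, -0.2266, 0.0789]
ee_rot: [0.244, 1.55, -0.246]
contact_force: [-1.1, 0.1, -0.3]
grip_width: 0.0943
```

```bash
python3 st.py .5625 -.226 .068
```

```text
3.0333 [-0.11  0.5   0.5   1.89 -0.32  0.82  1.82] [ 0.5673 -0.2266  0.0789] [[0.006, 0.308, 0.952], [-0.003, 0.952, -0.308], [-1.0, -0.001, 0.007]]
travel cm to target [ 1.09 -0.09 -0.48] yaw y deg 72.08609250569111 F [-1.1  0.1 -0.3] [ 0.06  0.02 -0.04] 0.09430920573973756
```

Emit:
step_arm --commands '[{"travel": [1.1, -0.1, -0.45], "twist": 0}, {"travel": [0, 0, 0], "twist": 0}]'

```text
clock: 3.2
tool_pos: [0.5638, -0.2269, 0.0698]
ee_rot: [0.243, 1.548, -0.246]
contact_force: [-1.0, -0.1, -0.5]
grip_width: 0.0939
```

```bash
python3 st.py .5625 -.226 .068
```

```text
3.2 [-0.1   0.51  0.5   1.9  -0.33  0.8   1.83] [ 0.5638 -0.2269  0.0698] [[0.009, 0.307, 0.952], [-0.003, 0.952, -0.307], [-1.0, -0.0, 0.009]]
travel cm to target [ 0.18  0.04 -0.15] yaw y deg 72.10363060271791 F [-1.  -0.1 -0.5] [0.   0.04 0.03] 0.09390338022654802
```

Emit:
step_arm --commands '[{"travel": [0.1, 0, -0.1], "twist": 0}, {"travel": [0, 0, 0], "twist": 0}, {"travel": [0, 0, 0], "twist": 0}, {"travel": [0, 0, 0], "twist": 0}, {"travel": [0, 0, 0], "twist": 0}]' --fingers -1

```text
clock: 3.62
tool_pos: [0.5644, -0.2273, 0.0724]
ee_rot: [0.243, 1.543, -0.246]
contact_force: [0.1, 0.6, -0.0]
grip_width: 0.0644
```

Emit:
step_arm --commands '[{"travel": [0, 0, 0], "twist": 0}, {"travel": [0, 0, 0], "twist": 0}, {"travel": [0, 0, 0], "twist": 0}, {"travel": [0, 0, 0], "twist": 0}, {"travel": [0, 0, 0], "twist": 0}]'

```text
clock: 4.03
tool_pos: [0.5648, -0.2272, 0.0729]
ee_rot: [0.243, 1.542, -0.246]
contact_force: [0.8, 0.7, 0.7]
grip_width: 0.0309
```

```bash
python3 st.py .5625 -.226 .068;  python3 - <<'E'
from rig import arm
import cv2
a=arm.snapshot("wrist")
cv2.imwrite("pics/w3.png",cv2.resize(a[100:340,200:440],None,fx=2.5,fy=2.5,interpolation=cv2.INTER_CUBIC))
E
```

```text
4.0333 [-0.1   0.5   0.5   1.9  -0.33  0.8   1.83] [ 0.5648 -0.2272  0.0729] [[0.014, 0.307, 0.952], [-0.004, 0.952, -0.307], [-1.0, 0.001, 0.014]]
travel cm to target [ 0.49  0.05 -0.27] yaw y deg 72.11143289202667 F [0.8 0.7 0.7] [ 0.08 -0.    0.04] 0.030903637608912488
```

View pics/w3.png

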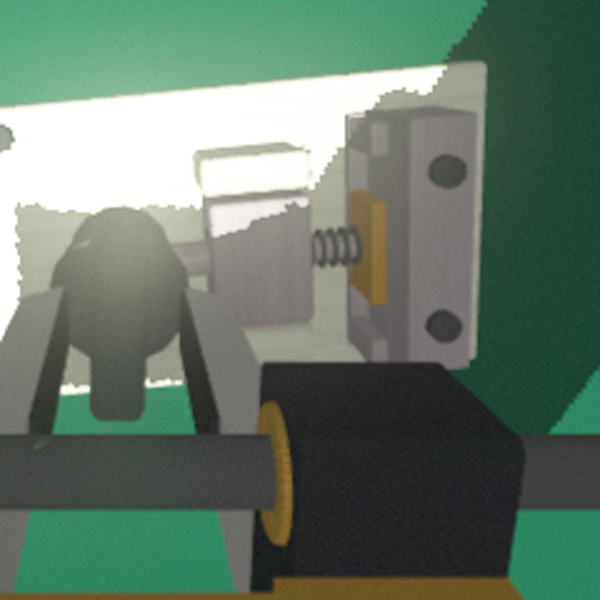

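Emit:
step_arm --commands '[{"travel": [0.5, 0, -0.1], "twist": 0}, {"travel": [0.1, 0, 0], "twist": 0}, {"travel": [0, 0, 0], "twist": 0}, {"travel": [0, 0, 0], "twist": 0}]'

```text
clock: 4.42
tool_pos: [0.5638, -0.2283, 0.0669]
ee_rot: [0.243, 1.541, -0.247]
contact_force: [-0.7, 2.3, 7.5]
grip_width: 0.0139
```

Emit:
step_arm --commands '[{"travel": [0, 0, 0], "twist": 0}, {"travel": [0, 0, 0], "twist": 0}]'

```text
clock: 4.58
tool_pos: [0.5638, -0.2283, 0.0669]
ee_rot: [0.244, 1.541, -0.247]
contact_force: [-0.9, 0.4, 5.1]
grip_width: 0.0137
```

```bash
python3 st.py .5625 -.226 .068
```

```text
4.5833 [-0.1   0.51  0.5   1.91 -0.34  0.79  1.84] [ 0.5638 -0.2283  0.0669] [[0.015, 0.308, 0.951], [-0.005, 0.951, -0.308], [-1.0, 0.0, 0.016]]
travel cm to target [-0.11  0.18 -0.19] yaw y deg 72.03709721502534 F [-0.9  0.4  5.1] [ 0.11  0.27 -0.02] 0.013741440616295859
```

Emit:
step_arm --commands '[{"travel": [0, 0, 0], "twist": 0.1}, {"travel": [0, 0, 0], "twist": 0.1}, {"travel": [0, 0, 0], "twist": 0}]'

```text
clock: 4.83
tool_pos: [0.5636, -0.2286, 0.067]
ee_rot: [0.408, 1.516, -0.409]
contact_force: [-1.2, 1.6, 7.1]
grip_width: 0.0141
```

```bash
python3 st.py .5625 -.226 .068;  python3 - <<'E'
from rig import arm
import cv2
a=arm.snapshot("wrist")
cv2.imwrite("pics/w4.png",cv2.resize(a[100:340,200:440],None,fx=2.5,fy=2.5,interpolation=cv2.INTER_CUBIC))
E
```

```text
4.8333 [-0.14  0.52  0.55  1.91 -0.38  0.79  1.66] [ 0.5636 -0.2286  0.067 ] [[0.015, 0.499, 0.867], [-0.004, 0.867, -0.499], [-1.0, 0.004, 0.015]]
travel cm to target [-0.11  0.17 -0.23] yaw y deg 60.08113337947244 F [-1.2  1.6  7.1] [ 0.11  0.43 -0.06] 0.014068690840350364
```

View pics/w4.png

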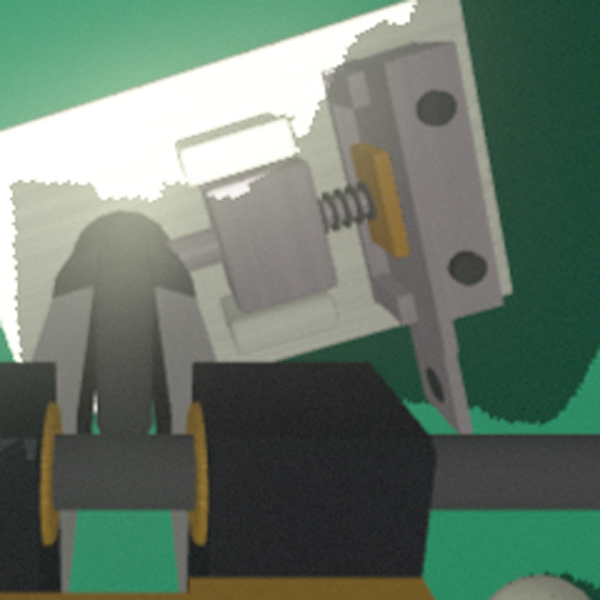

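Emit:
step_arm --commands '[{"travel": [0, 0, 0], "twist": 0.1}, {"travel": [0, 0, 0], "twist": 0.1}, {"travel": [0, 0, 0], "twist": 0}]'

```text
clock: 5.13
tool_pos: [0.5635, -0.2289, 0.0669]
ee_rot: [0.567, 1.479, -0.565]
contact_force: [-1.2, 0.1, 7.3]
grip_width: 0.0137
```

```bash
python3 st.py .5625 -.226 .068; cat > rect.py <<'E'
from h import *
import cv2,sys
s=arm.state(); a=arm.snapshot("wrist"); cv2.imwrite("pics/raw_%s.png"%sys.argv[1],a)
c=arm.camera_info("wrist");K=c["intrinsics"];M=c["tool_from_camera"];R=Rn.from_rotvec(s["ee_rot"]).as_matrix()
th=np.radians(10.7); n=np.array([np.sin(th),np.cos(th),0]); u=np.array([np.cos(th),-np.sin(th),0]); O=np.array([.5625,-.226,0.037])
# out px (i,j): X = O + n*(i*.0002-.0) + u*(j*.0002-.05)
def proj(X):
    x=M[:3,:3].T@(R.T@(X-s["tool_pos"])-M[:3,3]); x=K@x; return x[:2]/x[2]
P=[(150,0),(650,0),(650,500),(150,500)]
src=np.float32([proj(O+n*(i*.0002)+u*(j*.0002-.05)) for i,j in P]); dst=np.float32([(i-150,j) for i,j in P])
w=cv2.warpPerspective(a,cv2.getPerspectiveTransform(src,dst),(500,500),flags=cv2.INTER_CUBIC)
cv2.imwrite("pics/r_%s.png"%sys.argv[1],w); print("cam height",(R@M[:3,3]+s["tool_pos"]))
E
python3 rect.py 5
```

```text
5.1333 [-0.18  0.54  0.6   1.91 -0.42  0.8   1.5 ] [ 0.5635 -0.2289  0.0669] [[0.015, 0.663, 0.748], [-0.005, 0.748, -0.663], [-1.0, 0.007, 0.014]]
travel cm to target [-0.11  0.15 -0.26] yaw y deg 48.44378848418385 F [-1.2  0.1  7.3] [ 0.05  0.46 -0.06] 0.013701864242184943
cam height [ 0.5104487  -0.18185614  0.24524035]
```

View pics/r_5.png

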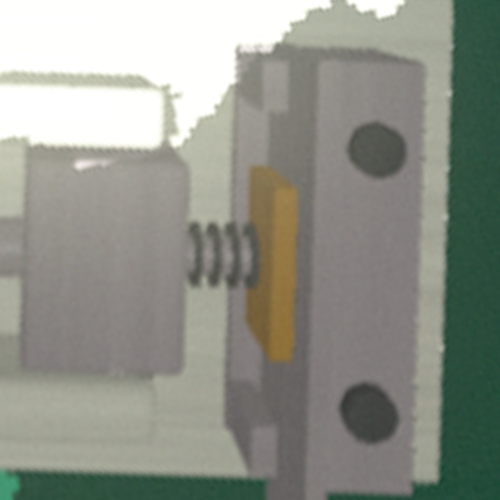

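```bash
cat > rect2.py <<'E'
from h import *
import cv2
c=arm.camera_info("wrist");K=c["intrinsics"];M=c["tool_from_camera"]
th=np.radians(10.7); n=np.array([np.sin(th),np.cos(th),0]); u=np.array([np.cos(th),-np.sin(th),0]); O=np.array([.5625,-.226,0.037])
out=[]
for f,tp,rv in (("w3",[.5648,-.2272,.0729],[.243,1.542,-.246]),("w4",[.5636,-.2286,.067],[.408,1.516,-.409])):
    R=Rn.from_rotvec(rv).as_matrix()
    a=cv2.resize(cv2.imread(f"pics/{f}.png"),(240,240),interpolation=cv2.INTER_AREA)
    def proj(X):
        x=M[:3,:3].T@(R.T@(X-tp)-M[:3,3]); x=K@x; return x[:2]/x[2]-[200,100]
    P=[(150,0),(650,0),(650,500),(150,500)]
    src=np.float32([proj(O+n*(i*.0002)+u*(j*.0002-.05)) for i,j in P]); dst=np.float32([(i-150,j) for i,j in P])
    out.append(cv2.warpPerspective(a,cv2.getPerspectiveTransform(src,dst),(500,500),flags=cv2.INTER_CUBIC)[100:400,100:350])
out.append(cv2.imread("pics/r_5.png")[100:400,100:350])
cv2.imwrite("pics/cmp.png",np.hstack(out))
E
python3 rect2.py
```

```text
(no output)
```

View pics/cmp.png

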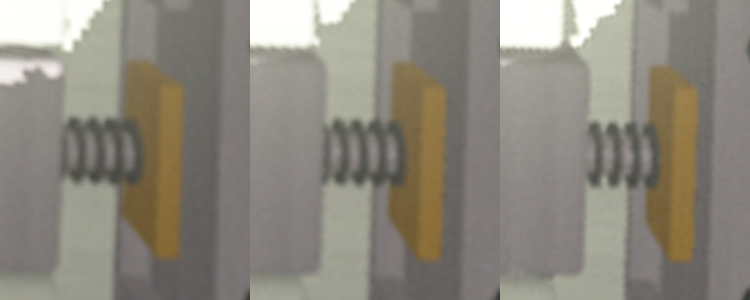

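Emit:
step_arm --commands '[{"travel": [0, 0, 0], "twist": 0.08}, {"travel": [0, 0, 0], "twist": 0.07}, {"travel": [0, 0, 0], "twist": 0}]'

```text
clock: 5.43
tool_pos: [0.5632, -0.2291, 0.0669]
ee_rot: [0.684, 1.445, -0.681]
contact_force: [-0.7, 1.4, 7.1]
grip_width: 0.0138
```

```bash
python3 st.py .5625 -.226 .068; python3 rect.py 6; python3 -c "
import cv2,numpy as np
cv2.imwrite('pics/cmp2.png',np.hstack([cv2.imread('pics/r_%d.png'%i)[100:400,100:350] for i in (5,6)]))"
```

```text
5.4333 [-0.2   0.55  0.64  1.92 -0.45  0.81  1.38] [ 0.5632 -0.2291  0.0669] [[0.015, 0.768, 0.64], [-0.005, 0.64, -0.768], [-1.0, 0.008, 0.013]]
travel cm to target [-0.11  0.14 -0.28] yaw y deg 39.818301777418974 F [-0.7  1.4  7.1] [-0.04  0.53 -0.05] 0.013787280626606592
cam height [ 0.51762808 -0.17487908  0.24529791]
```

View pics/cmp2.png

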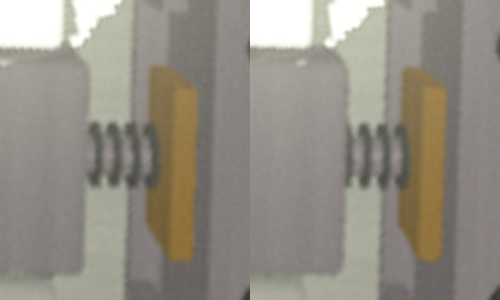

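Emit:
step_arm --commands '[{"travel": [0, 0, 0], "twist": 0}, {"travel": [0, 0, 0], "twist": 0}, {"travel": [0, 0, 0], "twist": 0}, {"travel": [0, 0, 0], "twist": 0}, {"travel": [0, 0, 0], "twist": 0}]' --fingers 0.2

```text
clock: 5.9
tool_pos: [0.5628, -0.2288, 0.0659]
ee_rot: [0.68, 1.447, -0.677]
contact_force: [0.1, -0.7, 0.0]
grip_width: 0.0435
```

Emit:
step_arm --commands '[{"travel": [0, 0, 0], "twist": 0}, {"travel": [-2, 0, 0], "twist": 0}, {"travel": [-3, 0, 0], "twist": 0}, {"travel": [-3, 0, 0], "twist": 0}, {"travel": [-3, 0, 0], "twist": 0}]'

```text
clock: 6.32
tool_pos: [0.5573, -0.2272, 0.173]
ee_rot: [0.678, 1.459, -0.682]
contact_force: [0.7, 0.7, 0.5]
grip_width: 0.0565
```

```bash
python3 st.py .5625 -.226 .068; python3 - <<'E'
from rig import arm
import cv2,numpy as np
w=arm.snapshot("wrist");a=arm.snapshot("scene");b=arm.snapshot("side")
for n,i in (("w7",w),("scene7",a),("side7",b)): cv2.imwrite(f"pics/{n}.png",i)
f=lambda i,k:cv2.resize(i,None,fx=k,fy=k,interpolation=cv2.INTER_CUBIC)
o=cv2.imread("pics/side0.png")
cv2.imwrite("pics/c7.png",np.hstack([f(b[235:355,290:380],4.4),f(o[235:355,290:380],4.4)]))
cv2.imwrite("pics/c7s.png",a)
E
```

```text
6.3167 [-0.29  0.41  0.74  1.84 -0.32  1.01  1.28] [ 0.5573 -0.2272  0.173 ] [[0.002, 0.765, 0.644], [-0.003, 0.644, -0.765], [-1.0, -0.001, 0.004]]
travel cm to target [10.5   0.48  0.2 ] yaw y deg 40.07504620484507 F [0.7 0.7 0.5] [-0.04 -0.03 -0.01] 0.0564642800954945
```

View pics/c7.png

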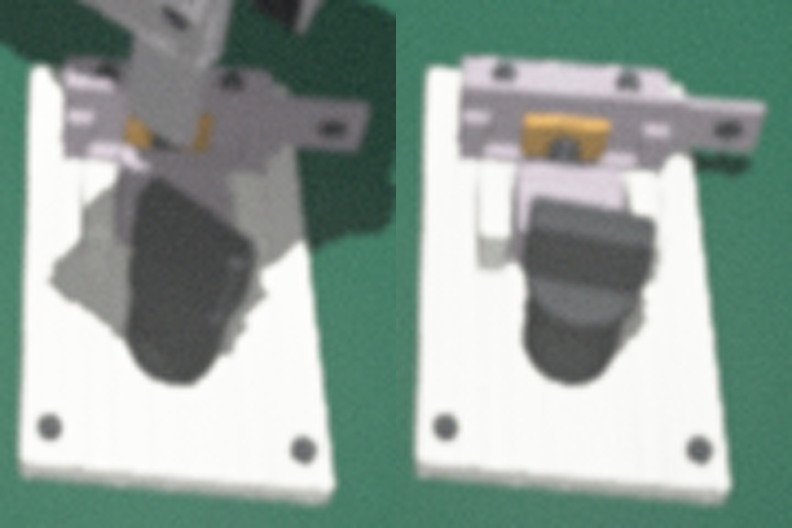

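View pics/w7.png

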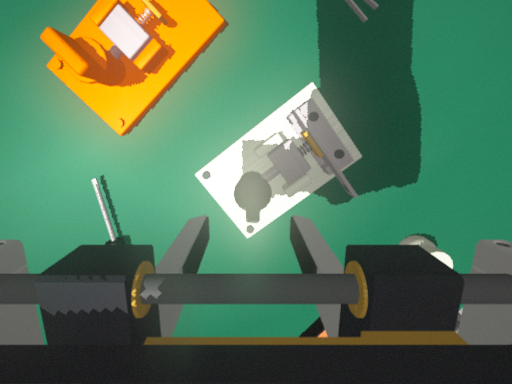

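View pics/c7s.png

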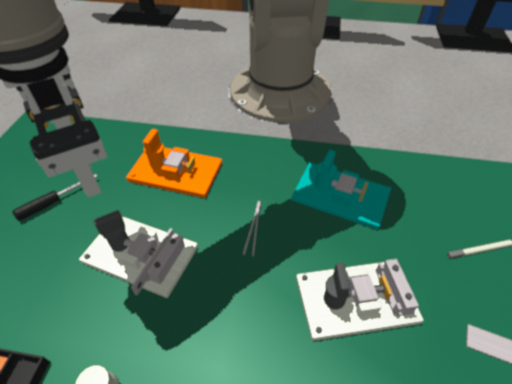

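Emit:
step_arm --commands '[{"travel": [-3.2, 0, 0], "twist": -0.11}, {"travel": [0, 0, 0], "twist": -0.11}, {"travel": [0, 0, 0], "twist": -0.11}, {"travel": [0, 0, 0], "twist": -0.11}, {"travel": [0, 0, 0], "twist": -0.11}]'

```text
clock: 6.88
tool_pos: [0.5578, -0.2255, 0.2034]
ee_rot: [0.234, 1.555, -0.237]
contact_force: [-0.1, -0.5, 0.4]
grip_width: 0.0559
```

```bash
python3 st.py .5632 -.2494 .2043
```

```text
6.8833 [-0.21  0.35  0.62  1.81 -0.23  1.05  1.77] [ 0.5578 -0.2255  0.2034] [[0.003, 0.296, 0.955], [-0.003, 0.955, -0.295], [-1.0, -0.002, 0.003]]
travel cm to target [-0.08 -2.12  1.22] yaw y deg 72.81209921673046 F [-0.1 -0.5  0.4] [-0.   -0.01 -0.02] 0.055933112909259314
```

Emit:
step_arm --commands '[{"travel": [-0.1, -2.1, 1.2], "twist": 0.02}, {"travel": [0, 0, 0], "twist": 0}, {"travel": [0, 0, 0], "twist": 0}]' --fingers 1

```text
clock: 7.13
tool_pos: [0.5623, -0.2485, 0.2015]
ee_rot: [0.243, 1.557, -0.244]
contact_force: [0.3, 0.9, -0.1]
grip_width: 0.073
```

```bash
python3 st.py .5632 -.2494 .2043; python3 rect.py 8; cat > rect3.py <<'E'
from h import *
import cv2
c=arm.camera_info("wrist");K=c["intrinsics"];M=c["tool_from_camera"]
th=np.radians(10.7); n=np.array([np.sin(th),np.cos(th),0]); u=np.array([np.cos(th),-np.sin(th),0]); O=np.array([.5625,-.226,0.045])
s=arm.state(); out=[]
R1=np.array([[-0.005,0.314,0.95],[-0.004,0.95,-0.314],[-1,-0.006,-0.004]])
for f,tp,R in (("w1",[.5632,-.2494,.2043],R1),("raw_8",s["tool_pos"],Rn.from_rotvec(s["ee_rot"]).as_matrix())):
    a=cv2.imread(f"pics/{f}.png")
    def proj(X):
        x=M[:3,:3].T@(R.T@(X-tp)-M[:3,3]); x=K@x; return x[:2]/x[2]
    P=[(0,0),(800,0),(800,290),(0,290)]
    src=np.float32([proj(O+n*(i*.0002-.025)+u*(j*.0002-.026)) for i,j in P]); dst=np.float32(P)
    out.append(cv2.warpPerspective(a,cv2.getPerspectiveTransform(src,dst),(800,290),flags=cv2.INTER_CUBIC))
cv2.imwrite("pics/cmp3.png",np.vstack(out))
E
python3 rect3.py
```

```text
7.1333 [-0.17  0.38  0.63  1.78 -0.25  1.06  1.8 ] [ 0.5623 -0.2485  0.2015] [[-0.0, 0.306, 0.952], [-0.0, 0.952, -0.306], [-1.0, -0.0, -0.0]]
travel cm to target [-0.28 -0.05  0.11] yaw y deg 72.20911239488466 F [ 0.3  0.9 -0.1] [0.04 0.04 0.01] 0.07299712304901947
cam height [ 0.49811265 -0.22657494  0.38079242]
```

View pics/cmp3.png

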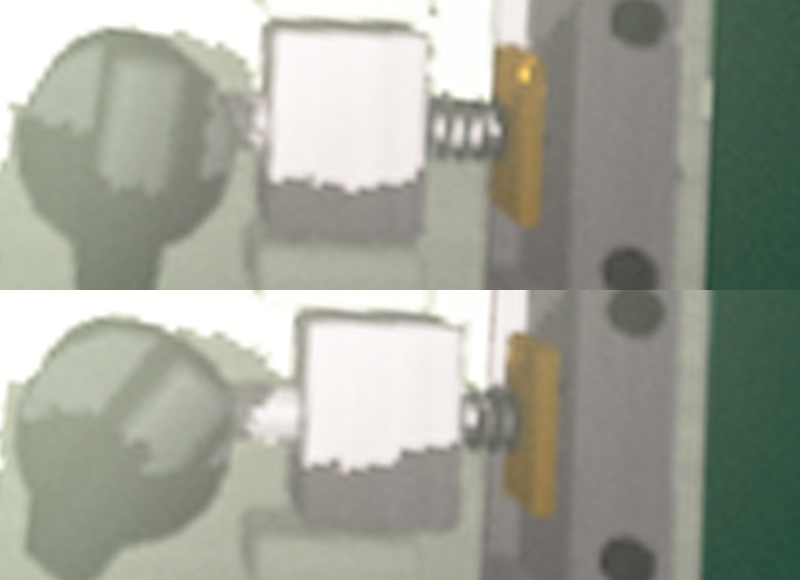

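```bash
python3 -c "
from rig import arm
print(arm.hand_in())"
```

```text
the job is handed in; nothing more can be done
None
```

I gripped the wing of the screw on the block with the blade and turned it about 0.56 rad clockwise. Then I let go, backed off and handed the job in at about 7.1 s.

**Foot compression:** Wrist pictures from nearly the same pose before and after show the carriage moved about 7.4 mm and the foot about 2.8 mm. That puts the foot about 4.5 mm back against its spring, within 0.5 to 9 mm. My estimates while turning ranged from 4.4 to 5.9 mm, depending on the assumed height of the foot. The before-and-after comparison avoids most of that error, so I trust it most.

**Blade:** In the side view its tab was at the same pixels, to about 1 pixel, and it looked upright.

**Other block:** The arm never went near its screw, and it looked unchanged in the scene view.

**Forces:** The force at the wrist read about 7.5 N at most in the state readings. After release it read about 1 N or less, with the gripper clear of the block.

**Not settled:** The foot's starting gap could not be measured reliably beforehand (about 0 to 4 mm), so I turned in steps and judged contact from the pictures.

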